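# Clip the thermometer on the jam pan and hold the spoon ready

## Robot

A 6-joint arm with a two-finger parallel gripper is mounted at the origin on the work surface. World frame = base frame: x ahead of the robot, y to its left, z up, the work surface at z = 0. Lengths are in m, angles in rad, forces in N, time in s.
With the tool pointing down it reaches from about 0.325 to 0.925 m from the base axis. Payload 3.1 kg.
Tool frame: the origin (TCP) lies on the centre line of the jaws, within the pads' length; the fingertips stand 11 mm ahead of it and the grasp point (between the pads) lies 8 mm behind it; z points along the fingers, y is the line along which they close (so a half turn about z gives the same grasp; the last joint's range is limited). The gripper opens to 85 mm and grips with 20 to 120 N. Pads are 22 mm wide; open, the fingers measure 114 mm over their backs; the gripper's body (76 mm by 85 mm) begins 54 mm behind the grasp point. The pads swing forward as they close: fully open they stand 13 mm farther back than shut.
Start: joints at [-1.216, 0.217, 1.613, -0, 1.311, -0.112], TCP at [0.281, -0.558, 0.242] pointing down, gripper open.
Joint ranges: [-2.75, 2.75], [-0.78, 2.1], [0.31, 2.55], [-1.13, 4.27], [0.13, 2.63], [-2.58, 2.58]. Speed limits (rad/s): [2.79, 2.79, 3.14, 3.14, 3.14, 3.14].

## Interface

Orientations are given as a unit quaternion [x, y, z, w].
In Python, from plant import robot gives the robot as it stands.
- The arm moves only by the shell command python3 -m pendant 'ROWS' [OPENING] [FORCE]. ROWS is JSON, a list of rows, each an object with "linear": the shift along the world's x, y, z in mm, a list of three; "roll": the turn about the world's z in degrees. In form: [{"linear": [tx, ty, tz], "roll": roll}, ...]. A call has exactly 10 rows; each row shifts and turns the commanded pose from where the row before left it; what a row does not reach is not made up. A row lasts 1/8 s, in which the tool goes at most 62.5 mm and 10.7 degrees, less where a joint would pass 70% of its speed; a pose out of reach is approached as far as the arm can. A call is refused whole if a number of a shift passes 62.5 or a number of a turn 10.7, either way. A call with a gripper value outside its range is refused whole. OPENING is the closure, from 0 (fully open) to 1 (shut), set as the call begins (- or left out, the last holds). The fingers move at their own pace and stop on an object; FORCE is the grip in N (left out, the last holds). Time passes only in rows, so rows that do not move let the fingers close, or fill a call up. It gives the time, the measured TCP pose, the force, the opening and the grip force at its end, in the units of the state.
- robot.observe(): the state, without advancing time (a new reading comes with each control period).
- robot.capture(name): name is "scene" or "top" or "wrist"; returns a dict with "frame" (480x640x3 uint8, red, green, blue), "camera_matrix" (3x3 intrinsics, pixels), "k1" (the pictures are not rectified: a ray, as slopes to the right and down, at radius r is drawn at 1 + k1 r^2 times it, then the intrinsics apply), "pose" (4x4, takes a point from camera to world coordinates). Camera axes: x right, y down, z forward; pixel columns grow to the right and rows downward; lengths in m; the calibration is good to about 2 mm. A picture is of the moment at which its call begins. There is no depth.
- robot.close_job(): hands the job in; it is judged then, once.
Trained networks look in the newest picture that a camera, given by its name, has taken for a name from the list of things; names that differ only in an ending like _2 or _b are one class to them, and where a whole thing is asked for, a point or a joint stands for the part that bears it (a point fixed in the world has none). Each returns a list of dicts, best first, with "conf" (0 to 1); they miss things now and then, are a little off and sometimes report something else, mostly with a low value. They report only what shows in the picture. A call takes as long as a camera call. They do not tell look-alikes from the thing itself.
- robot.find_in(thing, camera): "xyz" ([x, y, z] in m, in world coordinates, good to about 4 mm: the middle of the surface that is visible of it).
- robot.regions_of(thing, camera): "pixels" (480x640 bool, what is visible of it).
The state is a dict: "clock": time; "joint_positions": joint angles; "joint_velocities": joint speeds; "effort": joint torques, N m; "position": TCP position; "eef_rot": TCP orientation; "ft_force": force on the tool from outside, world axes, zero at the start; "wrist_torque": the same for the moment, N m; "grip_width": opening from 0.0 (shut) to 1.0 (fully open); "gripper_force": force on a finger pad.
Only numpy, scipy, OpenCV 4.12 (cv2) and the standard library are available. Lean on these libraries where they do the work, as an engineer would, in place of code of your own. Each camera call takes 0.05 s, during which the arm holds its last target. There are 200 camera calls.

## Task

Get the jam pan ready: take the pan thermometer off the caddy and clip it onto the rim of the saucepan, upright, pushed well down and with its stem inside the pan, and let go of it. Then draw the spoon out of its sloping holder and bring it level, hollow side up, over the middle of the pan about a hand's breadth above the rim, and finish while still holding it there, steady and touching nothing, so that I can measure sugar into it. Do not shove the pan, drop the thermometer, or disturb the pepper mill, the sugar jar and the timer.

Things in the scene. Friction and masses are not known exactly. Their poses are not given: they have to be found in the camera images.
- thermometer: Clip-on pan thermometer, 0.09 kg, a sprung peg standing jaws down. Origin: on the hinge axis (barrel 5.5 mm radius). z up, y along the hinge and the rim, x from the half that goes inside the pan (-x, with dial and stem) to the outer half (+x). Starts upright on a 4 mm caddy wall, wall top 14 mm below the origin, dial inside the caddy; it sits well on the pan in the same way.
- clip_tabs (a point): Where to squeeze: midway between the two red finger tabs, 25 mm above the thermometer's origin. The tabs rise 4 to 40 mm above the origin, are 20 mm wide (y) and flare: 32 mm over their outer faces here, 39 mm at the top. Squeezed fully (along x, about 11 N; 20 to 40 N carries it) their outer faces are parallel and 17 mm apart, and the inner half with the stem leans 0.25 rad.
- clip_jaws (a point): Midway between the jaws at their lower ends, 38 mm below the thermometer's origin. The jaws start 10 mm below the origin and are 22 mm wide (y); 4 mm apart on a wall; fully squeezed 22 mm apart at the lower ends and 11 mm apart at 14 mm below the origin.
- stem_tip (a point): Lower end of the 6 mm stem, at x -24, y +36, z -88 mm in the thermometer's frame; it swings 20 mm further to -x when the tabs are squeezed. Above it at z -2 mm is the round dial's face, 44 mm across.
- clip_leg (a joint): Opening of the clip, rad: 0 empty and shut, about 0.1 when clipped on a 4 mm wall, 0.6 squeezed fully open. Its spring always closes it (jaw force about 6 N on a 4 mm wall).
- caddy: Fixed cream draining caddy, an open box 100 mm (its x) by 120 mm (its y), 105 mm tall, 4 mm walls. Origin: centre of its underside. The thermometer starts on its -x wall, 18 mm to +y of the middle.
- pan: Dark grey saucepan standing loose on the hob, 1.3 kg, 200 mm outside diameter, 100 mm tall, upright wall 4 mm thick. Origin: centre of its underside, z up; its black handle sticks out along its +x from 100 to 273 mm from the axis, 78 to 94 mm above its underside.
- pan_rim (a point): Centre of the pan's mouth, at the height of the rim (100 mm above the underside). The middle of the wall's thickness lies 98 mm from it.
- holder: Fixed orange stoneware utensil holder, like a sloping knife block: a pocket 74 mm wide, 34 mm high inside, sloping 38 degrees over the level, mouth up and towards its -x, 80 mm up the slope from the spoon's bowl; top edge of the mouth about 100 mm above the worktop. Origin: on the worktop, under the centre of the spoon's bowl.
- spoon: Serving spoon 276 mm long, 0.13 kg: steel bowl 62 mm across, 14 mm deep; black handle. Origin: centre of the bowl's mouth; x towards the bowl's tip, z out of the hollow. Bowl x -31 to 31 mm, neck to -70, handle -70 to -245. Starts in the holder, bowl at the pocket's bottom, handle end up and towards the holder's -x. Drawn 125 mm or more along its own -x it is clear of the holder.
- spoon_grip (a point): On the handle's middle line at x -118, z -6 mm of the spoon, about 40 mm outside the holder's mouth at the start: a good place to grip, across the handle's 20 mm width (y); it is 16 mm thick (z). The spoon is bowl-heavy (it balances at about x -45 mm), so grip it firmly, about 70 N.
- mill: Bystander: dark wooden pepper mill, 54 mm across, 152 mm tall, loose. Origin: centre of its underside.
- jar: Bystander: white sugar jar with a steel lid, 76 mm across, 110 mm tall, loose. Origin: centre of its underside.
- timer: Bystander: yellow kitchen timer, 62 mm across, 56 mm tall, loose. Origin: centre of its underside.
There are look-alikes about, which are no part of the job. Leave any yellow look-alike of the thermometer alone. Leave any purple look-alike of the caddy alone.

How it is judged:
On the way, in this order (a step that is already met when the one before it is completed fails the run):
1. the thermometer is clipped on the pan's rim, upright, stem inside, and let go (horizontal distance between thermometer and pan_rim between 0.088 and 0.108 m and z of thermometer in the frame of pan_rim between 0 and 0.026 m and angle between thermometer's own z axis and vertical below 0.3 rad and horizontal distance between stem_tip and pan_rim below 0.09 m and value of joint clip_leg between 0.03 and 0.25 rad and contact force between thermometer and pan above 1 N and contact force between the fingers and thermometer below 0.1 N), for 0.3 s.
2. the spoon is drawn out of the holder and held (contact force between the fingers and spoon above 1 N and contact force between spoon and holder below 0.05 N and distance between spoon and holder above 0.15 m and height (world z) of spoon above 0.1 m), for 0.1 s.
At the end, for the whole second after the job is handed in: Thermometer clipped on the pan wall and let go, upright within 17 deg, hinge 0 to 26 mm above the rim, stem inside. Spoon still gripped, hollow up, level within 10 deg, bowl centre within 50 mm of the pan's axis and 35 to 160 mm above the rim, still, touching only the fingers (all of step 1 and contact force between the arm and thermometer below 0.1 N and contact force between the fingers and spoon above 1 N and angle between spoon's own z axis and vertical below 0.17 rad and horizontal distance between spoon and pan_rim below 0.05 m and z of spoon in the frame of pan_rim between 0.035 and 0.16 m and contact force between spoon and pan below 0.05 N and contact force between spoon and thermometer below 0.05 N and contact force between spoon and holder below 0.05 N and contact force between spoon and caddy below 0.05 N and linear speed of spoon below 0.03 m/s and angle between pan's own z axis and vertical below 0.05 rad); the arm keeps its last pose, push and grip.
It fails at once if the thermometer is dropped (its clip below 70 mm over the worktop) (height (world z) of thermometer below 0.07 m).
It fails at once if the pan is shoved more than 30 mm (distance of pan from where it was at the start of the episode above 0.03 m).
It fails at once if the pepper mill is disturbed (more than 25 mm) (distance of mill from where it was at the start of the episode above 0.025 m).
It fails at once if the sugar jar is disturbed (more than 25 mm) (distance of jar from where it was at the start of the episode above 0.025 m).
It fails at once if the timer is disturbed (more than 25 mm) (distance of timer from where it was at the start of the episode above 0.025 m).
It also fails if it takes over 61 s, if anything falls off the work surface, if the arm or the gripper's body presses on something with over 40 N, if the wrist force passes 120 N, or if a joint passes its speed limit or range.

## Working session

There is one attempt and no reset: what is moved stays moved. The work goes in short steps, Python scripts to look and compute and a shell command to move; the robot and the scene stay as the last step left them, time stands still between calls to the robot, and variables do not carry over. Pictures are saved under pics/ and viewed, at most 10 in all, crops included, and the job is handed in when it is done.

```bash
mkdir -p pics; cat > h.py <<'E'
from plant import robot
import numpy as np, cv2
def cap(cam,name=None):
    c=robot.capture(cam)
    if name: cv2.imwrite(f'pics/{name}.png',c['frame'][:,:,::-1])
    return c
def und(c,px):
    K=np.array(c['camera_matrix']);k=float(c['k1'])
    d=(np.atleast_2d(px).astype(float)-K[:2,2])/[K[0,0],K[1,1]]
    u=d.copy()
    for _ in range(30): u=d/(1+k*(u**2).sum(1,keepdims=True))
    return u
def ray(c,px):
    P=np.array(c['pose']);u=und(c,px)
    return P[:3,3],(P[:3,:3]@np.c_[u,np.ones(len(u))].T).T
def atz(c,px,z):
    o,d=ray(c,px); return o+d*((z-o[2])/d[:,2])[:,None]
def proj(c,X):
    P=np.array(c['pose']);K=np.array(c['camera_matrix']);k=float(c['k1'])
    q=(np.atleast_2d(X)-P[:3,3])@P[:3,:3]; s=q[:,:2]/q[:,2:]
    s=s*(1+k*(s**2).sum(1,keepdims=True)); return s*[K[0,0],K[1,1]]+K[:2,2]
def tri(c1,p1,c2,p2):
    o1,d1=ray(c1,p1);o2,d2=ray(c2,p2);d1=d1[0];d2=d2[0]
    t=np.linalg.lstsq(np.c_[d1,-d2],o2-o1,rcond=None)[0]
    a=o1+d1*t[0];b=o2+d2*t[1];return (a+b)/2,np.linalg.norm(a-b)
E
python3 - <<'E'
from h import *
np.set_printoptions(precision=3,suppress=True)
for cam in ['scene','top']:
    c=cap(cam,cam+'0'); print(cam,c['k1'],np.array(c['camera_matrix'])[[0,1,0,1],[0,1,2,2]],np.array(c['pose']))
    for t in 'thermometer clip_tabs clip_jaws stem_tip caddy pan pan_rim holder spoon spoon_grip mill jar timer'.split():
        print(t,[(np.round(r['xyz'],3).tolist(),round(r['conf'],2)) for r in robot.find_in(t,cam)])
print(robot.observe()['eef_rot'])
E
```

```text
scene -0.068751442158928 [470.468 470.468 316.778 240.132] [[-0.842  0.264 -0.471  1.058]
 [ 0.539  0.452 -0.71   0.818]
 [ 0.025 -0.852 -0.523  0.71 ]
 [ 0.     0.     0.     1.   ]]
thermometer [([0.767, 0.376, 0.02], 0.94), ([0.536, 0.462, 0.015], 0.87), ([0.558, 0.272, 0.115], 0.57)]
clip_tabs [([0.536, 0.457, 0.02], 0.9), ([0.557, 0.271, 0.115], 0.76), ([0.774, 0.377, 0.02], 0.64)]
clip_jaws [([0.56, 0.273, 0.115], 0.87), ([0.537, 0.461, 0.022], 0.87), ([0.774, 0.376, 0.022], 0.74)]
stem_tip [([0.558, 0.27, 0.121], 0.81), ([0.772, 0.377, 0.022], 0.62), ([0.541, 0.458, 0.022], 0.61)]
caddy [([0.615, 0.288, 0.061], 0.92), ([0.33, 0.381, 0.064], 0.91), ([0.426, -0.27, 0.134], 0.38)]
pan [([0.619, 0.006, 0.068], 0.89)]
pan_rim [([0.621, 0.007, 0.065], 0.96)]
holder [([0.541, -0.262, 0.051], 0.72)]
spoon [([0.43, -0.269, 0.132], 0.6)]
spoon_grip [([0.429, -0.266, 0.134], 0.8)]
mill [([0.721, 0.21, 0.086], 0.94)]
jar [([0.754, -0.186, 0.07], 0.69)]
timer [([0.422, 0.251, 0.041], 0.81)]
top -0.03908171899722883 [437.375 437.375 327.519 245.757] [[ 0.022 -0.996  0.085  0.474]
 [-0.999 -
[... 322 characters left out ...]

clip_jaws [([0.763, 0.371, 0.016], 0.97), ([0.561, 0.262, 0.118], 0.7)]
stem_tip [([0.77, 0.367, 0.021], 0.88), ([0.559, 0.26, 0.117], 0.78), ([0.54, 0.454, 0.022], 0.69)]
caddy [([0.298, 0.392, 0.042], 0.94), ([0.612, 0.276, 0.047], 0.93)]
pan [([0.64, 0.004, 0.007], 0.78), ([0.559, 0.262, 0.117], 0.48), ([0.411, 0.231, 0.05], 0.48)]
pan_rim [([0.639, 0.002, 0.007], 0.84)]
holder [([0.528, -0.282, 0.066], 0.74)]
spoon []
spoon_grip [([0.423, -0.268, 0.14], 0.9), ([0.566, 0.264, 0.118], 0.34)]
mill [([0.698, 0.182, 0.126], 0.68)]
jar [([0.73, -0.207, 0.111], 0.92), ([0.556, 0.26, 0.117], 0.56), ([0.701, 0.184, 0.125], 0.51)]
timer [([0.41, 0.234, 0.052], 0.66)]
[ 0.973  0.231 -0.     0.   ]
```

View pics/scene0.png

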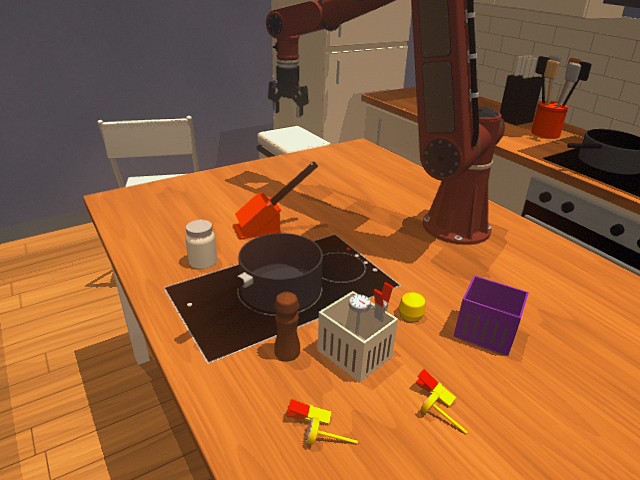

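View pics/top0.png

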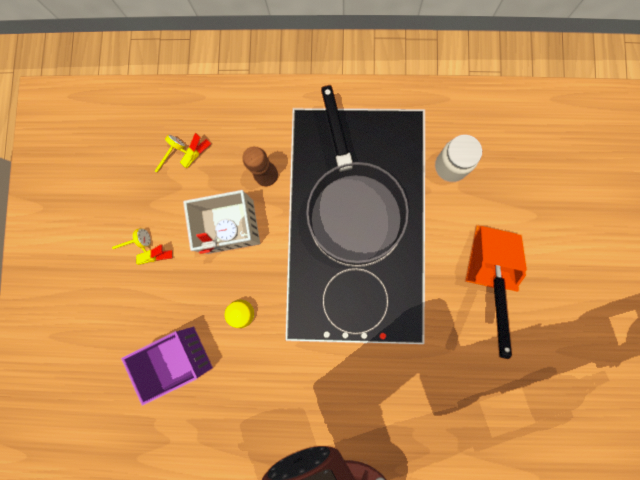

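The top view shows the pan rim around (357,214), its handle pointing away, the cream caddy at (222,222) with red tabs at (206,242), and the spoon handle from (500,270) to (505,355). The yellow look-alikes and the purple box stay out of it. I'll move over the caddy for a closer look.

```bash
python3 -m pendant '[{"linear":[20,60,16],"roll":7},{"linear":[20,60,16],"roll":7},{"linear":[20,60,16],"roll":7},{"linear":[20,60,16],"roll":7},{"linear":[20,60,16],"roll":7},{"linear":[20,60,16],"roll":7},{"linear":[20,60,16],"roll":7},{"linear":[20,60,16],"roll":7},{"linear":[20,60,16],"roll":7},{"linear":[20,60,16],"roll":7}]' 0 30
python3 -m pendant '[{"linear":[10,30,0],"roll":0},{"linear":[10,30,0],"roll":0},{"linear":[10,30,0],"roll":0},{"linear":[10,30,0],"roll":0},{"linear":[10,30,0],"roll":0},{"linear":[10,30,0],"roll":0},{"linear":[0,10,0],"roll":0},{"linear":[0,0,0],"roll":0},{"linear":[0,0,0],"roll":0},{"linear":[0,0,0],"roll":0}]'
python3 - <<'E'
from h import *
np.set_printoptions(precision=3,suppress=True)
s=robot.observe(); print(s['joint_positions'])
w=cap('wrist','w1'); print(w['k1'],np.array(w['camera_matrix']),w['pose'])
c=cap('top'); 
def reg(t,cam,xy):
    rs=robot.regions_of(t,cam); 
    return rs
# pan circle from top region
P=[r for r in robot.regions_of('pan','top') if r['conf']>.5]
for r in P: print('pan',r['conf'],r['pixels'].sum(),np.argwhere(r['pixels']).min(0),np.argwhere(r['pixels']).max(0))
img=cv2.imread('pics/w1.png'); t=cv2.imread('pics/top0.png')
a=cv2.resize(t[170:280,160:280],None,fx=5,fy=5,interpolation=cv2.INTER_CUBIC)
b=cv2.resize(t[80:290,280:520],(0,0),fx=2.5,fy=2.5)
cv2.imwrite('pics/a.png',a)
E
```

```text
clock: 2.65
position: [0.4732, 0.0186, 0.3965]
eef_rot: [0.663, 0.749, 0.0, 0.001]
ft_force: [0.4, -0.2, 0.7]
grip_width: 1.003
gripper_force: 0.0
clock: 3.9
position: [0.5328, 0.2058, 0.3958]
eef_rot: [0.665, 0.747, 0.0, 0.0]
ft_force: [1.7, -0.6, 0.2]
grip_width: 0.998
gripper_force: 0.0
[ 0.246  0.02   1.548 -0.     1.574  0.129]
-0.06724961937190366 [[353.42    0.    317.697]
 [  0.    353.42  242.529]
 [  0.      0.      1.   ]] [[ 0.993  0.112  0.034  0.524]
 [ 0.117 -0.952 -0.281  0.277]
 [ 0.001  0.283 -0.959  0.528]
 [ 0.     0.     0.     1.   ]]
pan 0.93 9169 [ 84 307] [265 407]
```

View pics/w1.png

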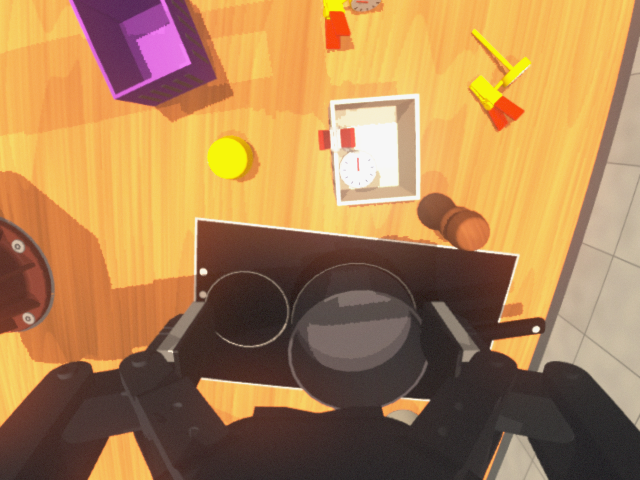

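The wrist view shows caddy rim corners at about (331,97), (417,95), (421,200) and (337,206), the tabs at (322–355,137), and the dial at (358,170). Next I'll measure these.

```bash
cat > m.py <<'E'
from h import *
from scipy.optimize import minimize
np.set_printoptions(precision=4,suppress=True)
w=cap('wrist'); c=cap('top')
def quad(cam,cc):
    best=None
    for r in robot.regions_of('caddy',cam):
        m=r['pixels'].astype(np.uint8)
        if r['conf']<.4: continue
        p=np.argwhere(m)[:,::-1].mean(0); x=atz(cc,p,.06)[0]
        print(cam,'caddy',r['conf'],x)
        if np.hypot(x[0]-.61,x[1]-.28)<.06: best=m
    return best
def fit(m,cc,shape,x0):
    def cost(q):
        s=np.zeros(m.shape,np.uint8)
        cv2.fillConvexPoly(s,cv2.convexHull(np.round(proj(cc,shape(q))*16).astype(np.int32)),1,shift=4)
        return 1-(s&m).sum()/max(1,(s|m).sum())
    r=minimize(cost,x0,method='Nelder-Mead',options=dict(initial_simplex=np.array([x0]+[list(np.array(x0)+d) for d in np.eye(len(x0))*.015]),maxiter=200))
    return r.x,r.fun
def box(q):
    R=np.array([[np.cos(q[2]),-np.sin(q[2])],[np.sin(q[2]),np.cos(q[2])]])
    b=np.array([[-.05,-.06],[.05,-.06],[.05,.06],[-.05,.06]])@R.T+q[:2]
    return np.r_[np.c_[b,[0]*4],np.c_[b,[.105]*4]]
for cam,cc in (('wrist',w),('top',c)):
    m=quad(cam,cc)
    if m is not None:
        q,f=fit(m,cc,box,[.61,.28,.1]); print(cam,'caddy',q,f)
        R=np.array([[np.cos(q[2]),-np.sin(q[2])],[np.sin(q[2]),np.cos(q[2])]])
        print('  therm',R@[-.048,.018]+q[:2])
wc=np.array([[331,97],[417,95],[421,200],[337,206]]);print('corners',atz(w,wc,.105))
a=np.linspace(0,6.28,60)
for hz in (0,.006):
    sh=lambda q:np.r_[np.c_[q[0]+.1*np.cos(a),q[1]+.1*np.sin(a),0*a+hz],np.c_[q[0]+.1*np.cos(a),q[1]+.1*np.sin(a),0*a+.1+hz]]
    m=robot.regions_of('pan','top')[0]['pixels'].astype(np.uint8)
    m=cv2.morphologyEx(m,cv2.MORPH_OPEN,np.ones((31,31),np.uint8)); print('pan',fit(m,c,sh,[.62,0]))
# red tabs
for n,cc in (('wrist',w),('top',c)):
    f=cc['frame'].astype(int); red=(f[...,0]>120)&(f[...,1]<50)&(f[...,2]<60)
    p0=proj(cc,[.562,.298,.145])[0]; ys,xs=np.where(red); k=np.hypot(xs-p0[0],ys-p0[1])<28
    print(n,'tabs px',xs[k].min(),xs[k].max(),ys[k].min(),ys[k].max(),k.sum(),p0, atz(cc,[xs[k].mean(),ys[k].mean()],.145))
E
python3 m.py
```

```text
wrist caddy 0.66 [0.6045 0.2765 0.06  ]
wrist caddy 0.6 [0.3005 0.3626 0.06  ]
wrist caddy [0.5941 0.2717 0.198 ] 0.19961957096058336
  therm [0.5434 0.2799]
top caddy 0.91 [0.3256 0.3103 0.06  ]
top caddy 0.8 [0.6026 0.261  0.06  ]
top caddy [0.596  0.2627 0.1235] 0.34602606695629956
  therm [0.5461 0.2747]
corners [[0.534  0.3242 0.105 ]
 [0.6302 0.3386 0.105 ]
 [0.6574 0.2212 0.105 ]
 [0.557  0.2017 0.105 ]]
pan (array([ 0.6162, -0.0054]), np.float64(0.03814779270633395))
pan (array([ 0.6155, -0.0053]), np.float64(0.04783382789317503))Traceback (most recent call last):
  File "m.py", line 41, in <module>
    print(n,'tabs px',xs[k].min(),xs[k].max(),ys[k].min(),ys[k].max(),k.sum(),p0, atz(cc,[xs[k].mean(),ys[k].mean()],.145))
                      ~~~~~~~~~^^
    return umr_minimum(a, axis, None, out, keepdims, initial, where)
ValueError: zero-size array to reduction operation minimum which has no identity
```

```bash
python3 - <<'E'
from h import *
np.set_printoptions(precision=4,suppress=True)
w=cap('wrist'); c=cap('top'); s=cap('scene'); 
F={'wrist':w['frame'],'top':cv2.imread('pics/top0.png')[:,:,::-1],'scene':cv2.imread('pics/scene0.png')[:,:,::-1]}
uv={}
for n,cc in (('wrist',w),('top',c),('scene',s)):
    f=F[n].astype(int); red=(f[...,0]>90)&(f[...,1]<.35*f[...,0])&(f[...,2]<.4*f[...,0])
    p0=proj(cc,[.544,.28,.145])[0]; ys,xs=np.where(red); k=np.hypot(xs-p0[0],ys-p0[1])<30
    if k.any(): uv[n]=[xs[k].mean(),ys[k].mean()]; print(n,xs[k].min(),xs[k].max(),ys[k].min(),ys[k].max(),k.sum(),p0,uv[n],atz(cc,uv[n],.143))
for a,b in (('wrist','top'),('wrist','scene'),('top','scene')):
    C=dict(wrist=w,top=c,scene=s)
    if a in uv and b in uv: print(a,b,tri(C[a],[uv[a]],C[b],[uv[b]]))
# predicted caddy rim corners drawn on images
q=(.5945,.2715,.19);R=np.array([[np.cos(q[2]),-np.sin(q[2])],[np.sin(q[2]),np.cos(q[2])]])
b=np.array([[-.05,-.06],[.05,-.06],[.05,.06],[-.05,.06]])@R.T+q[:2]
B=np.c_[b,[.105]*4]; out=[]
for n,cc in (('top',c),('scene',s),('wrist',w)):
    im=F[n][:,:,::-1].copy(); p0=proj(cc,[.594,.272,.1])[0].astype(int)
    z=5; big=cv2.resize(im[p0[1]-50:p0[1]+60,p0[0]-52:p0[0]+52],None,fx=z,fy=z,interpolation=cv2.INTER_CUBIC) if n!='wrist' else cv2.resize(im[p0[1]-80:p0[1]+85,p0[0]-78:p0[0]+78],None,fx=10/3,fy=10/3)
    o=np.array([p0[0]-52,p0[1]-50]) if n!='wrist' else np.array([p0[0]-78,p0[1]-80]); zz=z if n!='wrist' else 10/3
    pts=((proj(cc,B)-o)*zz).astype(np.int32); cv2.polylines(big,[pts],True,(255,0,0),1)
    print(n,o,zz); out.append(big[:550,:520])
h=min(o.shape[0] for o in out)
cv2.imwrite('pics/cmp.png',cv2.resize(np.hstack([o[:h] for o in out]),(800,int(800*h/sum(o.shape[1] for o in out)))))
E
```

```text
top 197 211 233 252 110 [204.2921 242.9045] [np.float64(204.06363636363636), np.float64(240.6090909090909)] [[0.5485 0.2813 0.143 ]]
scene 362 392 282 306 255 [381.9603 292.3518] [np.float64(382.9019607843137), np.float64(293.50588235294117)] [[0.5429 0.2819 0.143 ]]
top scene (array([0.5465, 0.2823, 0.1446]), np.float64(0.00472301221233136))
top [164 169] 5
scene [305 266] 5
wrist [297  71] 3.3333333333333335
```

View pics/cmp.png

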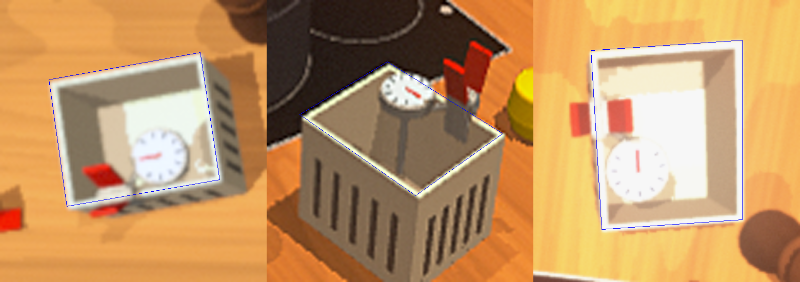

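Both the caddy fit and the tabs agree: tab midpoint (0.545, 0.281, 0.144), yaw 10.9°. Going down onto the tabs.

```bash
python3 -m pendant '[{"linear":[6,37.5,0],"roll":2.1},{"linear":[6,37.5,0],"roll":2.1},{"linear":[0,0,-20],"roll":0},{"linear":[0,0,-40],"roll":0},{"linear":[0,0,-40],"roll":0},{"linear":[0,0,-40],"roll":0},{"linear":[0,0,-40],"roll":0},{"linear":[0,0,-30],"roll":0},{"linear":[0,0,-10],"roll":0},{"linear":[0,0,0],"roll":0}]'
python3 - <<'E'
from h import *
cap('wrist','w2');q=robot.observe()['eef_rot'];print(np.degrees(np.arctan2(q[1]**2-q[0]**2,2*q[0]*q[1])))
E
```

```text
clock: 5.75
position: [0.5444, 0.281, 0.1749]
eef_rot: [0.637, 0.771, -0.001, -0.0]
ft_force: [0.2, 0.1, 0.5]
grip_width: 1.005
gripper_force: 0.0
10.926912401980232
```

View pics/w2.png

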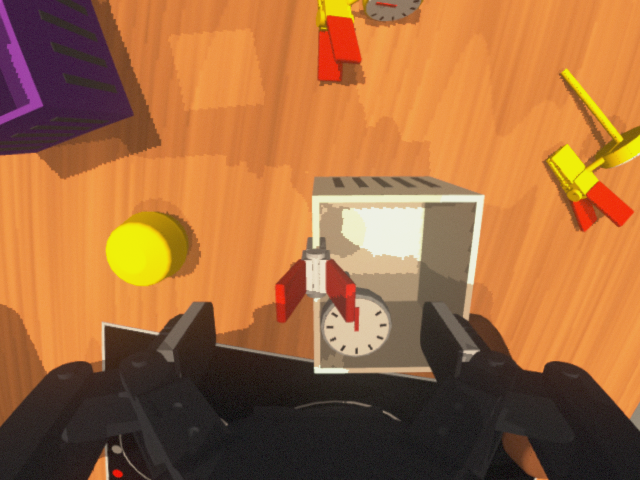

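```bash
python3 -m pendant '[{"linear":[0,0,-20],"roll":0},{"linear":[0.5,0,-19],"roll":0},{"linear":[0,0,0],"roll":0},{"linear":[0,0,0],"roll":0},{"linear":[0,0,0],"roll":0},{"linear":[0,0,0],"roll":0},{"linear":[0,0,0],"roll":0},{"linear":[0,0,0],"roll":0},{"linear":[0,0,0],"roll":0},{"linear":[0,0,0],"roll":0}]'
python3 -m pendant '[{"linear":[0,0,0],"roll":0},{"linear":[0,0,0],"roll":0},{"linear":[0,0,0],"roll":0},{"linear":[0,0,0],"roll":0},{"linear":[0,0,0],"roll":0},{"linear":[0,0,0],"roll":0},{"linear":[0,0,0],"roll":0},{"linear":[0,0,0],"roll":0},{"linear":[0,0,0],"roll":0},{"linear":[0,0,0],"roll":0}]' 1 32
```

```text
clock: 7.05
position: [0.5454, 0.2817, 0.1366]
eef_rot: [0.636, 0.771, -0.0, 0.0]
ft_force: [0.1, 0.8, -0.2]
grip_width: 0.998
gripper_force: 0.0
clock: 8.3
position: [0.5454, 0.2817, 0.1366]
eef_rot: [0.636, 0.771, 0.0, 0.0]
ft_force: [0.7, 0.1, 0.1]
grip_width: 0.193
gripper_force: 37.0
```

Squeezed to 16.4 mm, as expected. Lifting.

```bash
python3 -m pendant '[{"linear":[0,0,8],"roll":0},{"linear":[0,0,15],"roll":0},{"linear":[0,0,20],"roll":0},{"linear":[0,0,25],"roll":0},{"linear":[0,0,25],"roll":0},{"linear":[0,0,25],"roll":0},{"linear":[0,0,25],"roll":0},{"linear":[0,0,12],"roll":0},{"linear":[0,0,0],"roll":0},{"linear":[0,0,0],"roll":0}]'
python3 - <<'E'
from h import *
from scipy.optimize import least_squares
np.set_printoptions(precision=4,suppress=True)
s=cap('scene'); w=cap('wrist'); f=s['frame'][:,:,::-1]; g=w['frame'][:,:,::-1]
p=proj(s,[.55,.28,.26])[0].astype(int); print(p)
A=cv2.resize(f[max(0,p[1]-90):p[1]+120,p[0]-80:p[0]+80],None,fx=2,fy=2)
cv2.imwrite('pics/lift.png',np.hstack([A,cv2.resize(g,(480,A.shape[0]))]))
E
```

```text
clock: 9.55
position: [0.5448, 0.2815, 0.2905]
eef_rot: [0.636, 0.771, -0.001, -0.0]
ft_force: [-0.8, -0.3, -1.6]
grip_width: 0.191
gripper_force: 37.0
[385 243]
```

View pics/lift.png

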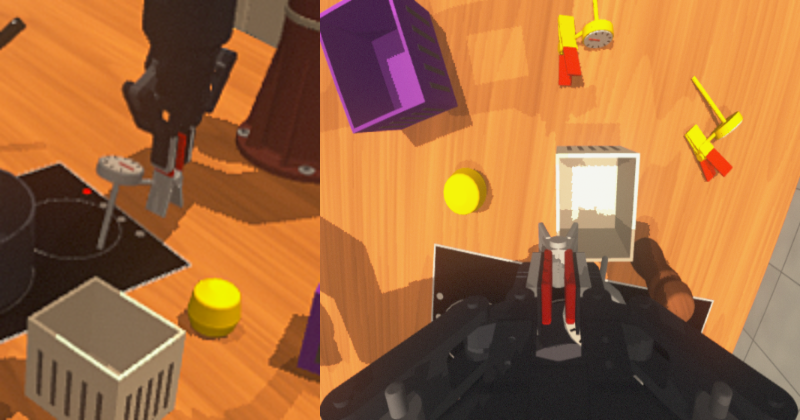

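The thermometer hangs cleanly in the grip: jaws at about (165,195), stem tip at (105,245) in the left crop. I'll refine the pan fit from two cameras.

```bash
cat > pan.py <<'E'
from h import *
from scipy.optimize import minimize
np.set_printoptions(precision=4,suppress=True)
a=np.linspace(0,6.28,60)
def hull(cc,q,hz,shp):
    P=np.r_[np.c_[q[0]+.1*np.cos(a),q[1]+.1*np.sin(a),0*a+hz],np.c_[q[0]+.1*np.cos(a),q[1]+.1*np.sin(a),0*a+.1+hz]]
    s=np.zeros(shp,np.uint8);cv2.fillConvexPoly(s,cv2.convexHull(np.round(proj(cc,P)*16).astype(np.int32)),1,shift=4);return s
M={}
for cam in('top','scene'):
    cc=cap(cam); r=robot.regions_of('pan',cam)
    r=[x for x in r if x['pixels'].sum()>4000][0]
    m=cv2.morphologyEx(r['pixels'].astype(np.uint8),cv2.MORPH_CLOSE,np.ones((9,9)));m=cv2.morphologyEx(m,cv2.MORPH_OPEN,np.ones((31,31),np.uint8));M[cam]=(cc,m)
    print(cam,r['conf'],r['pixels'].sum())
def cost(q,cams,hz=None):
    h=q[2] if hz is None else hz; t=0
    for k in cams:
        cc,m=M[k];s=hull(cc,q,h,m.shape);t+=1-(s&m).sum()/(s|m).sum()
    return t
for cams,hz in ((['top'],.004),(['scene'],.004),(['top','scene'],None)):
    x0=[.62,0]+([.004] if hz is None else [])
    r=minimize(cost,x0,args=(cams,hz),method='Nelder-Mead',options=dict(initial_simplex=np.array([x0]+[list(np.array(x0)+d) for d in np.eye(len(x0))*.012])))
    print(cams,r.x,r.fun)
x=r.x; d=np.radians(10.9); print('target hinge',x[0]-.098*np.cos(d),x[1]-.098*np.sin(d))
s=robot.observe();print(s['position'])
E
python3 pan.py
```

```text
top 0.63 8954
scene 0.69 5970
['top'] [ 0.6157 -0.005 ] 0.05944014294222755
['scene'] [ 0.6122 -0.0136] 0.20593135621459513
['top', 'scene'] [ 0.6166 -0.0068 -0.0053] 0.251964170252283
target hinge 0.5203924098729953 -0.02529713756753602
[0.5451 0.2816 0.2907]
```

```bash
python3 -m pendant '[{"linear":[-5,-15,0],"roll":0},{"linear":[-5,-40,0],"roll":0},{"linear":[-5,-50,0],"roll":0},{"linear":[-5,-50,0],"roll":0},{"linear":[-5,-50,0],"roll":0},{"linear":[0,-50,0],"roll":0},{"linear":[0,-35,0],"roll":0},{"linear":[0,-15,0],"roll":0},{"linear":[0,0,0],"roll":0},{"linear":[0,0,0],"roll":0}]'
python3 - <<'E'
from h import *
np.set_printoptions(precision=4,suppress=True)
w=cap('wrist'); s=cap('scene'); t=cap('top'); o=robot.observe()['position'];print(o)
im=w['frame'][:,:,::-1].copy(); im2=s['frame'][:,:,::-1].copy()
a=np.linspace(0,6.28,100)
for C,col in (((.6157,-.005),(0,255,0)),):
  for I,cc in ((im,w),(im2,s)):
    for r,h in ((.1,.104),(.1,.004)):
      cv2.polylines(I,[proj(cc,np.c_[C[0]+r*np.cos(a),C[1]+r*np.sin(a),0*a+h]).astype(np.int32)],True,col,1)
p=proj(s,[.58,-.02,.15])[0].astype(int)
cv2.imwrite('pics/ov.png',np.hstack([cv2.resize(im2[p[1]-120:p[1]+100,p[0]-110:p[0]+110],(400,400)),cv2.resize(im[:,120:600],(400,400))]))
E
```

```text
clock: 11.1
position: [0.5203, -0.0223, 0.2915]
eef_rot: [0.636, 0.772, 0.0, -0.0]
ft_force: [0.1, -0.4, -1.0]
grip_width: 0.191
gripper_force: 37.0
[ 0.5204 -0.0221  0.2915]
```

View pics/ov.png

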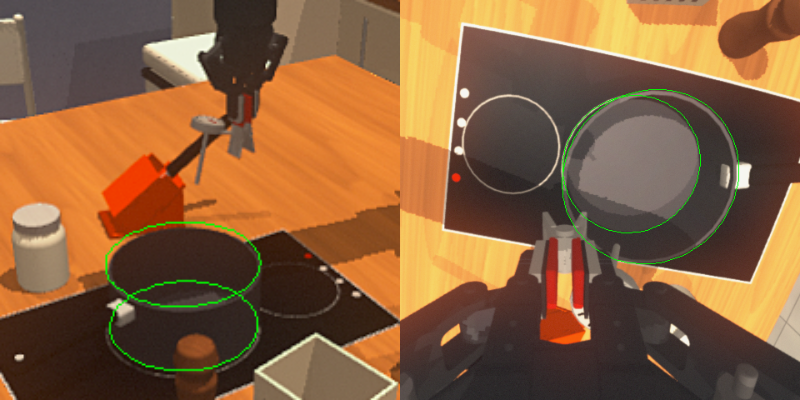

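The rim overlay matches the pan in both views. I'll descend partway, then check the jaws against the wall.

```bash
python3 -m pendant '[{"linear":[-0.5,-1,-15],"roll":0},{"linear":[0,0,-25],"roll":0},{"linear":[0,0,-25],"roll":0},{"linear":[0,0,-20],"roll":0},{"linear":[0,0,-10],"roll":0},{"linear":[0,0,-5],"roll":0},{"linear":[0,0,0],"roll":0},{"linear":[0,0,0],"roll":0},{"linear":[0,0,0],"roll":0},{"linear":[0,0,0],"roll":0}]'
python3 - <<'E'
from h import *
w=cap('wrist'); s=cap('scene'); o=robot.observe()['position'];print(o)
im=w['frame'][:,:,::-1].copy(); im2=s['frame'][:,:,::-1].copy()
p=proj(s,[.53,-.02,.15])[0].astype(int); q=proj(w,[.53,-.02,.12])[0].astype(int);print(p,q)
cv2.imwrite('pics/dn.png',np.hstack([cv2.resize(im2[p[1]-60:p[1]+60,p[0]-60:p[0]+60],(400,400)),cv2.resize(im[q[1]-110:q[1]+110,q[0]-110:q[0]+110],(400,400))]))
E
```

```text
clock: 12.5
position: [0.5202, -0.0244, 0.1921]
eef_rot: [0.636, 0.771, 0.0, 0.0]
ft_force: [0.2, 0.2, -0.4]
grip_width: 0.19
gripper_force: 37.0
[ 0.52003631 -0.02434132  0.19185175]
[307 223] [335 256]
```

View pics/dn.png

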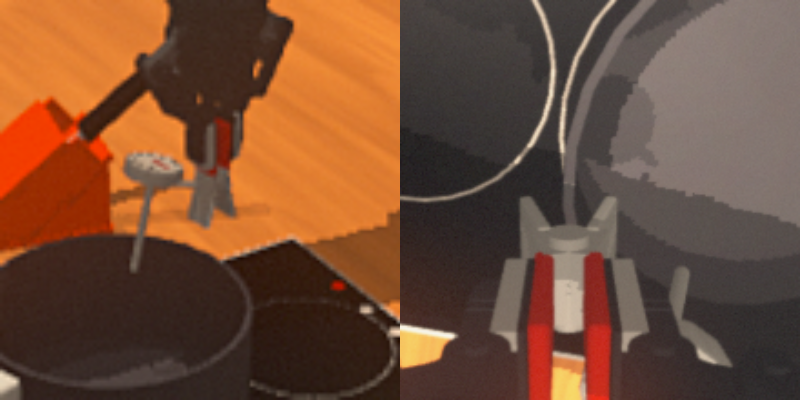

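The wall runs up to the middle between the jaws (570,215), under the hinge at (569,240). Pushing down now.

```bash
python3 -m pendant '[{"linear":[0,0,-10],"roll":0},{"linear":[0,0,-12],"roll":0},{"linear":[0,0,-10],"roll":0},{"linear":[0,0,-8],"roll":0},{"linear":[0,0,-6],"roll":0},{"linear":[0,0,-5],"roll":0},{"linear":[0,0,-4],"roll":0},{"linear":[0,0,-2],"roll":0},{"linear":[0,0,0],"roll":0},{"linear":[0,0,0],"roll":0}]'
```

```text
clock: 13.85
position: [0.5202, -0.0243, 0.1355]
eef_rot: [0.636, 0.771, 0.0, 0.0]
ft_force: [-2.2, 1.2, 5.5]
grip_width: 0.191
gripper_force: 37.6
```

```bash
python3 -m pendant '[{"linear":[0,0,0],"roll":0},{"linear":[0,0,0],"roll":0},{"linear":[0,0,0],"roll":0},{"linear":[0,0,0],"roll":0},{"linear":[0,0,0],"roll":0},{"linear":[0,0,10],"roll":0},{"linear":[0,0,30],"roll":0},{"linear":[0,0,40],"roll":0},{"linear":[0,0,40],"roll":0},{"linear":[0,0,40],"roll":0}]' 0
python3 - <<'E'
from h import *
np.set_printoptions(precision=4,suppress=True)
w=cap('wrist'); s=cap('scene');t=cap('top')
im=w['frame'][:,:,::-1].copy(); im2=s['frame'][:,:,::-1].copy()
p=proj(s,[.55,-.02,.12])[0].astype(int); q=proj(w,[.54,-.0,.12])[0].astype(int)
cv2.imwrite('pics/rel.png',np.hstack([cv2.resize(im2[p[1]-60:p[1]+60,p[0]-60:p[0]+60],(400,400)),cv2.resize(im[max(0,q[1]-150):q[1]+150,q[0]-150:q[0]+150],(400,400))]))
for cam in('top','scene'):
  for th in('spoon_grip','spoon','holder'): print(cam,th,[(np.round(r['xyz'],3),round(r['conf'],2)) for r in robot.find_in(th,cam)])
  # spoon handle axis from pixel mask
cc={'top':t,'scene':s}
for cam in cc:
    f=cc[cam]['frame'].astype(int); dark=(f.max(2)<70).astype(np.uint8)
    p0=proj(cc[cam],[.42,-.268,.14])[0]; n,l,st,ct=cv2.connectedComponentsWithStats(dark)
    for k in range(1,n):
        if st[k,4]>60 and np.hypot(*(ct[k]-p0))<60: print(cam,p0,st[k],ct[k])
E
```

```text
clock: 15.1
position: [0.5199, -0.0243, 0.2968]
eef_rot: [0.636, 0.771, 0.0, 0.001]
ft_force: [0.5, -0.3, 0.5]
grip_width: 1.002
gripper_force: 0.0
top spoon_grip [(array([ 0.421, -0.269,  0.139]), 0.79)]
top spoon [(array([ 0.423, -0.273,  0.141]), 0.67)]
top holder [(array([ 0.53 , -0.294,  0.07 ]), 0.65)]
scene spoon_grip [(array([ 0.428, -0.268,  0.137]), 0.76)]
scene spoon [(array([ 0.43 , -0.269,  0.133]), 0.87)]
scene holder [(array([ 0.542, -0.258,  0.052]), 0.71)]
top [499.6088 316.5445] [494 277  17  81 819] [501.5897 316.7717]
scene [294.959  180.4829] [ 283   89   56   77 2265] [310.8667 123.3854]
scene [294.959  180.4829] [257 145  18  12  86] [263.9767 150.8372]
scene [294.959  180.4829] [271 162  46  43 333] [293.6096 182.7417]
```

View pics/rel.png

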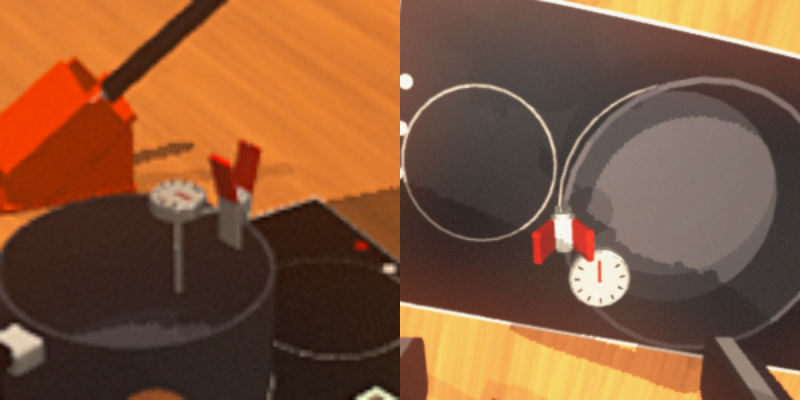

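Thermometer is clipped upright on the rim: dial at (177,200) inside and stem down inside the pan in the left crop. Now the spoon: I'll fit a handle box model to both views.

```bash
cat > sp.py <<'E'
from h import *
from scipy.optimize import minimize
np.set_printoptions(precision=4,suppress=True)
M=[]
for cam,near in (('top',(.42,-.268,.14)),('scene',(.42,-.268,.14))):
    c=cap(cam); f=c['frame'].astype(int); d=(f.max(2)<75).astype(np.uint8); p0=proj(c,near)[0]
    n,l,st,ct=cv2.connectedComponentsWithStats(d)
    k=min([k for k in range(1,n) if st[k,4]>150],key=lambda k:np.hypot(*(ct[k]-p0))); m=(l==k).astype(np.uint8); print(cam,st[k]); M.append((c,m))
B=np.array([[x,y,z] for x in(-.082,-.245) for y in(-.01,.01) for z in(-.014,.002)])
def T(q,P):
    cy,sy=np.cos(q[3]),np.sin(q[3]);p=q[4] if len(q)>4 else np.radians(38)
    X=np.array([cy*np.cos(p),sy*np.cos(p),-np.sin(p)]);Y=np.array([-sy,cy,0]);Z=np.cross(X,Y)
    return P@np.array([X,Y,Z])+q[:3]
def cost(q):
    t=0
    for c,m in M:
        s=np.zeros(m.shape,np.uint8);cv2.fillConvexPoly(s,cv2.convexHull(np.round(proj(c,T(q,B))*16).astype(np.int32)),1,shift=4)
        t+=1-(s&m).sum()/(s|m).sum()
    return t
for n in(4,5):
    best=None
    for y0 in(-.1,0,.1):
        x0=np.array([.53,-.28,.05,y0,.66][:n])
        r=minimize(cost,x0,method='Nelder-Mead',options=dict(initial_simplex=np.vstack([x0]+[x0+d for d in np.diag([.02,.02,.02,.1,.08][:n])]),maxiter=400))
        if best is None or r.fun<best.fun: best=r
    print(best.x,best.fun,'grip',T(best.x,np.array([[-.118,0,-.006],[-.08,0,-.006],[-.245,0,-.006]])))
print(robot.observe()['joint_positions'])
E
python3 sp.py
```

```text
top [494 277  17  81 832]
scene [271 162  46  43 354]
[ 0.5555 -0.2928  0.0315 -0.1358] 0.6568021592877573 grip [[ 0.4597 -0.2797  0.0994]
 [ 0.4894 -0.2838  0.076 ]
 [ 0.3606 -0.2662  0.1776]]
[ 0.5555 -0.2851  0.0401 -0.0775  0.6363] 0.6949926353296377 grip [[ 0.4573 -0.2775  0.1054]
 [ 0.4878 -0.2798  0.0828]
 [ 0.3555 -0.2696  0.1809]]
[-0.1817 -0.0472  1.8006  0.      1.3907 -0.3727]
```

```bash
cat >> sp.py <<'E'
print('----')
c1,m1=M[0];c2,m2=M[1]
for c,m in M:
    ys,xs=np.where(m);P=np.c_[xs,ys].astype(float);mu=P.mean(0);v=np.linalg.svd(P-mu,full_matrices=False)[2][0];v*=np.sign(v[1]) ;t=(P-mu)@v;w=(P-mu)@[-v[1],v[0]]
    print(mu,v,'ends',mu+v*t.min(),mu+v*t.max(),'halfwid',np.ptp(w),[round(np.ptp(w[abs(t-q)<2]),1) for q in np.linspace(t.min()+2,t.max()-2,6)])
def show(q):
    out=[]
    for c,m in M:
        im=c['frame'][:,:,::-1].copy();pts=proj(c,T(q,B));ctr=np.argwhere(m)[:,::-1].mean(0).astype(int)
        o=ctr-50;z=4;big=cv2.resize(im[o[1]:o[1]+100,o[0]:o[0]+100],None,fx=z,fy=z,interpolation=cv2.INTER_CUBIC)
        cv2.polylines(big,[cv2.convexHull(((pts-o+.5)*z).astype(np.int32))],True,(0,255,0),1);out.append(big)
    cv2.imwrite('pics/sp.png',np.hstack(out))
show(best.x)
for cam in('top','scene'):
    for r in robot.regions_of('spoon',cam): print(cam,r['conf'],r['pixels'].sum(),np.argwhere(r['pixels']).min(0)[::-1],np.argwhere(r['pixels']).max(0)[::-1])
E
python3 sp.py | sed -n '/----/,$p'
```

```text
----
[501.6113 316.8652] [0.0899 0.996 ] ends [497.9985 276.8197] [505.2626 357.3372] halfwid 10.993323554731138 [np.float64(9.1), np.float64(10.8), np.float64(10.2), np.float64(9.3), np.float64(10.3), np.float64(10.2)]
[293.3192 182.9661] [-0.7451  0.6669] ends [315.2783 163.311 ] [271.5271 202.4717] halfwid 6.158784862539901 [np.float64(5.1), np.float64(5.6), np.float64(5.7), np.float64(5.7), np.float64(5.8), np.float64(5.8)]
top 0.78 983 [494 266] [510 358]
scene 0.92 401 [270 163] [316 204]
```

View pics/sp.png

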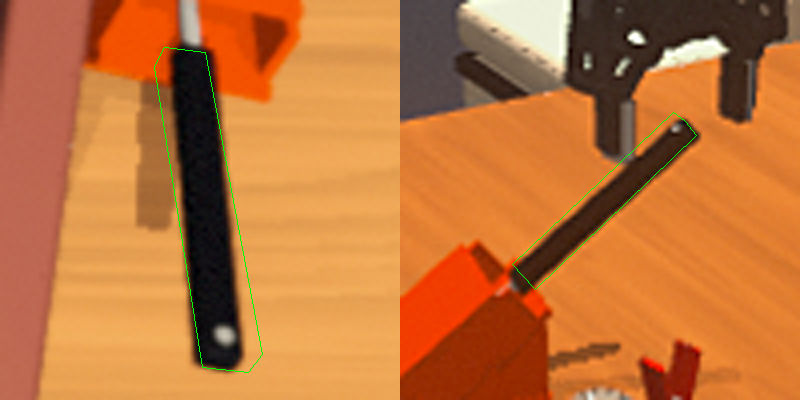

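```bash
cat > sp2.py <<'E'
from h import *
np.set_printoptions(precision=4,suppress=True)
t=cap('top');s=cap('scene')
E,e1=tri(t,[[505.2,356.5]],s,[[314.6,164.2]]);S,e2=tri(t,[[498.1,277.5]],s,[[272.2,202]])
d=E-S;print('end',E,e1,'start',S,e2,'len',np.linalg.norm(d),'pitch',np.degrees(np.arctan2(d[2],np.hypot(*d[:2]))),'yaw',np.degrees(np.arctan2(-d[1],-d[0])))
u=d/np.linalg.norm(d)
print('grip from end',E-u*.127,'from start',S+u*.048)
p=np.radians(38);y=np.arctan2(-d[1],-d[0]);u=np.array([-np.cos(y)*np.cos(p),-np.sin(y)*np.cos(p),np.sin(p)]);m=(E+S)/2
print('grip38',m-u*(.1575-.118),'tcp',robot.observe()['position'])
E
python3 sp2.py
```

```text
end [ 0.355  -0.2639  0.1792] 0.0014343281020722841 start [ 0.4902 -0.2851  0.0806] 0.00506355495435701 len 0.16868854719351517 pitch 35.75694088492799 yaw -8.920456727203481
grip from end [ 0.4568 -0.2799  0.105 ] from start [ 0.4517 -0.2791  0.1087]
grip38 [ 0.4533 -0.2793  0.1056] tcp [ 0.5199 -0.0244  0.2945]
```

Handle fit: length 169 mm (175 expected), pitch 36° (38° given), yaw −8.9°. Grip point ≈ (0.454, −0.2795, 0.106). Moving over with the camera on the bowl side.

```bash
python3 -m pendant '[{"linear":[-6.5,-25.5,0],"roll":-10.5},{"linear":[-6.5,-25.5,0],"roll":-10.5},{"linear":[-6.5,-25.5,0],"roll":-10.5},{"linear":[-6.5,-25.5,0],"roll":-10.5},{"linear":[-6.5,-25.5,0],"roll":-10.5},{"linear":[-6.5,-25.5,0],"roll":-10.5},{"linear":[-6.5,-25.5,0],"roll":-10.5},{"linear":[-6.5,-25.5,0],"roll":-10.5},{"linear":[-6.5,-25.5,0],"roll":-10.5},{"linear":[-6.5,-25.5,0],"roll":-10.5}]'
python3 -m pendant '[{"linear":[0,0,-10],"roll":-4.8},{"linear":[0,0,-30],"roll":0},{"linear":[0,0,-30],"roll":0},{"linear":[0,0,-25],"roll":0},{"linear":[0,0,-15],"roll":0},{"linear":[0,0,-5],"roll":0},{"linear":[0,0,0],"roll":0},{"linear":[0,0,0],"roll":0},{"linear":[0,0,0],"roll":0},{"linear":[0,0,0],"roll":0}]'
python3 - <<'E'
from h import *
w=cap('wrist'); im=w['frame'][:,:,::-1].copy(); 
q=robot.observe()['eef_rot'];print(np.degrees(np.arctan2(q[1]**2-q[0]**2,2*q[0]*q[1])),robot.observe()['joint_positions'])
u=np.array([np.cos(np.radians(-8.9))*.788,np.sin(np.radians(-8.9))*.788,-.616]);G=np.array([.454,-.2795,.106])
for a in(-.127,0,.048): cv2.circle(im,tuple(int(v) for v in proj(w,G+u*a)[0]),3,(0,255,0),-1)
cv2.imwrite('pics/w5.png',im)
E
```

```text
clock: 17.2
position: [0.4547, -0.2802, 0.2947]
eef_rot: [0.999, -0.038, 0.0, 0.0]
ft_force: [0.5, -0.3, 0.4]
grip_width: 1.003
gripper_force: 0.0
clock: 18.45
position: [0.4552, -0.2795, 0.1802]
eef_rot: [0.997, -0.077, 0.0, 0.0]
ft_force: [0.5, 0.2, 0.7]
grip_width: 1.005
gripper_force: 0.0
-98.85315608109912 [-6.82162565e-01  8.68411399e-02  1.88386108e+00  1.05650725e-05
  1.17018106e+00  1.04314637e+00]
```

View pics/w5.png

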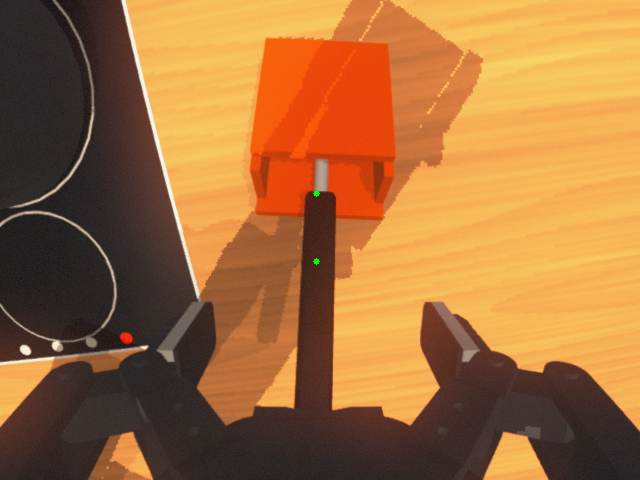

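Handle centred between the pads (≈318 px), and the dots fall on the handle. Descend and grip.

```bash
python3 -m pendant '[{"linear":[0,0,-15],"roll":0},{"linear":[0,0,-20],"roll":0},{"linear":[0,0,-18],"roll":0},{"linear":[0,0,-12],"roll":0},{"linear":[0,0,-7],"roll":0},{"linear":[0,0,0],"roll":0},{"linear":[0,0,0],"roll":0},{"linear":[0,0,0],"roll":0},{"linear":[0,0,0],"roll":0},{"linear":[0,0,0],"roll":0}]'
python3 -m pendant '[{"linear":[0,0,0],"roll":0},{"linear":[0,0,0],"roll":0},{"linear":[0,0,0],"roll":0},{"linear":[0,0,0],"roll":0},{"linear":[0,0,0],"roll":0},{"linear":[0,0,0],"roll":0},{"linear":[0,0,0],"roll":0},{"linear":[0,0,0],"roll":0},{"linear":[0,0,0],"roll":0},{"linear":[0,0,0],"roll":0}]' 1 75
```

```text
clock: 19.75
position: [0.455, -0.2794, 0.1078]
eef_rot: [0.997, -0.077, 0.0, 0.0]
ft_force: [0.5, -0.1, -0.5]
grip_width: 0.998
gripper_force: 0.0
clock: 21.0
position: [0.455, -0.2794, 0.1078]
eef_rot: [0.997, -0.077, 0.0, 0.0]
ft_force: [-0.7, -0.5, 2.7]
grip_width: 0.217
gripper_force: 73.6
```

```bash
python3 -m pendant '[{"linear":[-5.5,0.9,4.3],"roll":0},{"linear":[-10.9,1.7,8.6],"roll":0},{"linear":[-10.9,1.7,8.6],"roll":0},{"linear":[-13,2,10.3],"roll":0},{"linear":[-13,2,10.3],"roll":0},{"linear":[-13,2,10.3],"roll":0},{"linear":[-13,2,10.3],"roll":0},{"linear":[-13,2,10.3],"roll":0},{"linear":[-13,2,10.3],"roll":0},{"linear":[-10.9,1.7,8.6],"roll":0}]'
```

```text
clock: 22.25
position: [0.3369, -0.2605, 0.1995]
eef_rot: [0.997, -0.077, -0.001, -0.0]
ft_force: [-0.2, 0.3, -1.3]
grip_width: 0.216
gripper_force: 73.3
```

```bash
python3 - <<'E'
from h import *
np.set_printoptions(precision=4,suppress=True)
w=cap('wrist');s=cap('scene'); print(robot.observe()['ft_force'],robot.observe()['position'])
im=s['frame'][:,:,::-1];im2=w['frame'][:,:,::-1];p=proj(s,[.40,-.27,.15])[0].astype(int)
cv2.imwrite('pics/dr.png',np.hstack([cv2.resize(im[p[1]-75:p[1]+75,p[0]-75:p[0]+75],(400,400)),cv2.resize(im2,(400,400))]))
E
```

```text
[-0.2476 -0.8503 -1.2089] [ 0.3376 -0.2612  0.2002]
```

View pics/dr.png

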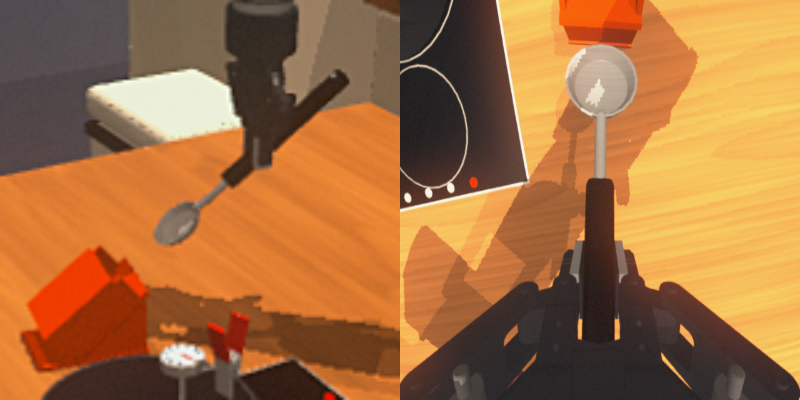

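Spoon is out and held: bowl at about (180,220) in the left crop, hollow up and bowl down, well clear of the holder. The arm can only yaw, so I'll level it by pivoting it in the grip against the free worktop right of the holder.

```bash
python3 -m pendant '[{"linear":[0,-14,0],"roll":0},{"linear":[0,-20,0],"roll":0},{"linear":[-1,-25,0],"roll":0},{"linear":[-1,-25,-5],"roll":0},{"linear":[-1,-25,-15],"roll":0},{"linear":[-1,-20,-20],"roll":0},{"linear":[-1,-10,-20],"roll":0},{"linear":[-1,0,-15],"roll":0},{"linear":[-1,0,-8],"roll":0},{"linear":[0,0,0],"roll":0}]' - 40
python3 -m pendant '[{"linear":[0,0,-10],"roll":0},{"linear":[0,0,-10],"roll":0},{"linear":[-4,0.6,-8],"roll":0},{"linear":[-6,1,-10],"roll":0},{"linear":[-5,0.8,-10],"roll":0},{"linear":[-4,0.6,-10],"roll":0},{"linear":[0,0,0],"roll":0},{"linear":[0,0,0],"roll":0},{"linear":[0,0,0],"roll":0},{"linear":[0,0,0],"roll":0}]'
```

```text
clock: 23.6
position: [0.3314, -0.3996, 0.1157]
eef_rot: [0.997, -0.077, -0.001, -0.001]
ft_force: [-0.3, 0.2, -1.0]
grip_width: 0.219
gripper_force: 73.4
clock: 24.85
position: [0.313, -0.3979, 0.0589]
eef_rot: [0.997, -0.077, 0.0, 0.001]
ft_force: [-2.1, -1.2, 2.7]
grip_width: 0.22
gripper_force: 71.2
```

```bash
python3 -m pendant '[{"linear":[-3,0.4,-9],"roll":0},{"linear":[-2,0.3,-9],"roll":0},{"linear":[-1.5,0.2,-8],"roll":0},{"linear":[-1,0.1,-7],"roll":0},{"linear":[0,0,-5],"roll":0},{"linear":[0,0,0],"roll":0},{"linear":[0,0,0],"roll":0},{"linear":[0,0,0],"roll":0},{"linear":[0,0,0],"roll":0},{"linear":[0,0,0],"roll":0}]'
cat > tilt.py <<'E'
from h import *
np.set_printoptions(precision=4,suppress=True)
s=cap('scene');t=cap('top');w=cap('wrist');print(robot.observe()['position'],robot.observe()['ft_force'])
for cam in('top','scene','wrist'):
    for th in('spoon','spoon_grip'): print(cam,th,[(np.round(r['xyz'],3),round(r['conf'],2)) for r in robot.find_in(th,cam)][:2])
    for r in robot.regions_of('spoon',cam)[:1]:
        m=np.argwhere(r['pixels']);print(cam,len(m),m.min(0)[::-1],m.max(0)[::-1])
E
python3 tilt.py
```

```text
clock: 26.1
position: [0.3052, -0.3961, 0.0205]
eef_rot: [0.997, -0.077, -0.0, -0.0]
ft_force: [-1.4, 1.8, 3.5]
grip_width: 0.218
gripper_force: 70.7
[ 0.3052 -0.3962  0.0204] [-1.6364  1.3814  2.8226]
top spoon [(array([ 0.343, -0.398,  0.028]), 0.87)]
top spoon_grip [(array([ 0.341, -0.393,  0.026]), 0.86)]
top 1522 [532 298] [562 432]
scene spoon [(array([ 0.284, -0.39 ,  0.027]), 0.56), (array([0.604, 0.278, 0.062]), 0.38)]
scene spoon_grip [(array([ 0.284, -0.386,  0.027]), 0.76)]
scene 451 [285 219] [316 256]
wrist spoon [(array([ 0.381, -0.406,  0.015]), 0.61)]
wrist spoon_grip [(array([ 0.379, -0.404,  0.019]), 0.79)]
wrist 24963 [231   0] [405 411]
```

```bash
python3 -m pendant '[{"linear":[0,0,-3],"roll":0},{"linear":[0,0,-2.5],"roll":0},{"linear":[0,0,0],"roll":0},{"linear":[0,0,0],"roll":0},{"linear":[0,0,0],"roll":0},{"linear":[0,0,0],"roll":0},{"linear":[0,0,0],"roll":0},{"linear":[0,0,0],"roll":0},{"linear":[0,0,0],"roll":0},{"linear":[0,0,0],"roll":0}]'
python3 -m pendant '[{"linear":[0,0,0],"roll":0},{"linear":[0,0,0],"roll":0},{"linear":[0,0,0],"roll":0},{"linear":[0,0,0],"roll":0},{"linear":[0,0,0],"roll":0},{"linear":[0,0,0],"roll":0},{"linear":[0,0,0],"roll":0},{"linear":[0,0,0],"roll":0},{"linear":[0,0,0],"roll":0},{"linear":[0,0,0],"roll":0}]' 0.5 30
python3 tilt.py
python3 -m pendant '[{"linear":[0,0,0],"roll":0},{"linear":[0,0,0],"roll":0},{"linear":[0,0,0],"roll":0},{"linear":[0,0,0],"roll":0},{"linear":[0,0,0],"roll":0},{"linear":[0,0,0],"roll":0},{"linear":[0,0,0],"roll":0},{"linear":[0,0,0],"roll":0},{"linear":[0,0,0],"roll":0},{"linear":[0,0,0],"roll":0}]' 1 85
```

```text
clock: 27.95
position: [0.3052, -0.3963, 0.015]
eef_rot: [0.997, -0.077, -0.0, 0.0]
ft_force: [-4.0, -0.4, 4.0]
grip_width: 0.221
gripper_force: 70.9
clock: 29.2
position: [0.3052, -0.3963, 0.015]
eef_rot: [0.997, -0.077, 0.0, -0.0]
ft_force: [-0.5, -0.6, 0.1]
grip_width: 0.499
gripper_force: 0.0
[ 0.3052 -0.3963  0.015 ] [-0.1404 -0.2514 -0.1111]
top spoon [(array([ 0.346, -0.397,  0.012]), 0.59)]
top spoon_grip [(array([ 0.349, -0.395,  0.01 ]), 0.87), (array([ 0.535, -0.044,  0.114]), 0.51)]
top 1341 [526 299] [562 427]
scene spoon [(array([ 0.285, -0.389,  0.014]), 0.55)]
scene spoon_grip [(array([ 0.285, -0.39 ,  0.012]), 0.53)]
scene 288 [274 189] [338 204]
wrist spoon [(array([ 0.386, -0.403,  0.012]), 0.83)]
wrist spoon_grip [(array([ 0.386, -0.399,  0.011]), 0.78)]
wrist 24559 [229   0] [408 411]
clock: 31.05
position: [0.3052, -0.3964, 0.0153]
eef_rot: [0.997, -0.077, -0.0, 0.0]
ft_force: [-1.4, 1.3, 5.1]
grip_width: 0.206
gripper_force: 84.3
```

```bash
python3 -m pendant '[{"linear":[0,0,5],"roll":0},{"linear":[0,0,10],"roll":0},{"linear":[0,0,20],"roll":0},{"linear":[0,0,30],"roll":0},{"linear":[0,0,40],"roll":0},{"linear":[0,0,40],"roll":0},{"linear":[0,0,30],"roll":0},{"linear":[0,0,20],"roll":0},{"linear":[0,0,5],"roll":0},{"linear":[0,0,0],"roll":0}]'
cat > bowl.py <<'E'
from h import *
np.set_printoptions(precision=4,suppress=True)
C={k:cap(k) for k in('wrist','top','scene')};o=robot.observe();T=np.array(o['position']);print(T,o['ft_force'])
q=o['eef_rot'];yaw=np.arctan2(q[1]**2-q[0]**2,2*q[0]*q[1])+np.pi/2
uv={}
for k in C:
    r=[x for x in robot.regions_of('spoon',k) if x['conf']>.4]
    if not r: print(k,'none');continue
    m=r[0]['pixels'].astype(np.uint8)
    D=cv2.distanceTransform(cv2.morphologyEx(m,cv2.MORPH_CLOSE,np.ones((5,5))),cv2.DIST_L2,5); _,v,_,p=cv2.minMaxLoc(D)
    E=cv2.morphologyEx(m,cv2.MORPH_OPEN,cv2.getStructuringElement(cv2.MORPH_ELLIPSE,(2*int(v*.75)+1,)*2))
    n=cv2.findContours(E,0,2)[0]; e=cv2.minAreaRect(max(n,key=cv2.contourArea));uv[k]=e[0];print(k,'bowl',v,e)
ks=list(uv)
for i in range(len(ks)):
    for j in range(i):
        X,er=tri(C[ks[i]],[uv[ks[i]]],C[ks[j]],[uv[ks[j]]]);d=X-T;L=np.hypot(*d[:2])
        print(ks[i],ks[j],X,er,'L',L,'dir',np.degrees(np.arctan2(d[1],d[0])),'yaw',np.degrees(yaw),'dz',d[2])
E
python3 bowl.py
```

```text
clock: 32.3
position: [0.305, -0.3961, 0.2147]
eef_rot: [0.997, -0.077, -0.0, -0.0]
ft_force: [0.3, -0.4, -1.4]
grip_width: 0.208
gripper_force: 83.6
[ 0.3047 -0.3954  0.2135] [-0.0611  0.3985 -1.8279]
wrist bowl 84.482177734375 ((318.0, 43.0), (86.0, 174.0), 90.0)
top bowl 17.575197219848633 ((603.0, 320.0), (36.0, 34.0), 90.0)
scene bowl 5.0 ((326.5384826660156, 137.80770874023438), (6.945944786071777, 29.39623260498047), 82.87498474121094)
top wrist [ 0.4162 -0.4164  0.2029] 0.012976432351928194 L 0.11347495628289152 dir -10.66073084290243 yaw -8.854647194622835 dz -0.010519248105711865
scene wrist [ 0.338  -0.3647  0.2461] 0.15240986100372758 L 0.045381532500704806 dir 42.66320163764924 yaw -8.854647194622835 dz 0.032650033601038686
scene top [ 0.3727 -0.3129  0.2781] 0.15647418811069588 L 0.1069917144781799 dir 50.515770818664116 yaw -8.854647194622835 dz 0.06466323864015905
```

```bash
cat > fit.py <<'E'
from h import *
from scipy.optimize import minimize
np.set_printoptions(precision=4,suppress=True)
C={k:cap(k) for k in('wrist','top')};o=robot.observe();T=np.array(o['position'])
q=o['eef_rot'];yaw=np.arctan2(q[1]**2-q[0]**2,2*q[0]*q[1])+np.pi/2
E={}
for k in C:
    m=robot.regions_of('spoon',k)[0]['pixels'].astype(np.uint8);m=np.pad(m,60,mode='edge') if k=='wrist' else np.pad(m,60)
    m=cv2.morphologyEx(m,cv2.MORPH_CLOSE,np.ones((5,5)))
    v=cv2.distanceTransform(m,cv2.DIST_L2,5).max();
    if k=='wrist': v=60
    m=cv2.morphologyEx(m,cv2.MORPH_OPEN,cv2.getStructuringElement(cv2.MORPH_ELLIPSE,(2*int(v*.7)+1,)*2))[60:-60,60:-60];E[k]=m
    print(k,v,np.argwhere(m).min(0),np.argwhere(m).max(0))
a=np.linspace(0,6.28,80)
def origin(p):  # pitch down +, length, lateral yaw
    X=np.array([np.cos(p[2])*np.cos(p[0]),np.sin(p[2])*np.cos(p[0]),-np.sin(p[0])]);Y=np.array([-np.sin(p[2]),np.cos(p[2]),0]);Z=np.cross(X,Y)
    return T+[0,0,-.006]+X*p[1]+Z*.006,X,Y,Z
def cost(p,ks=('wrist','top')):
    O,X,Y,Z=origin(p);t=0
    P=np.vstack([O+.031*(np.outer(np.cos(a),X)+np.outer(np.sin(a),Y)),O-.007*Z+.027*(np.outer(np.cos(a),X)+np.outer(np.sin(a),Y)),O-.0135*Z+.012*(np.outer(np.cos(a),X)+np.outer(np.sin(a),Y))])
    for k in ks:
        s=np.zeros(E[k].shape,np.uint8);cv2.fillConvexPoly(s,cv2.convexHull(np.round(proj(C[k],P)*16).astype(np.int32)),1,shift=4)
        t+=1-(s&E[k]).sum()/(s|E[k]).sum()
    return t
for ks in(('wrist','top'),('wrist',)):
    b=min((minimize(cost,[p0,.118,yaw],args=(ks,),method='Nelder-Mead',options=dict(initial_simplex=np.array([[p0,.118,yaw],[p0+.1,.118,yaw],[p0,.13,yaw],[p0,.118,yaw+.06]]))) for p0 in(-.15,0,.15)),key=lambda r:r.fun)
    print(ks,'pitch down deg',np.degrees(b.x[0]),'L',b.x[1],'yaw',np.degrees(b.x[2]),'cost',b.fun,'origin',origin(b.x)[0],'tcp',T)
E
python3 fit.py
```

```text
wrist 60 [  0 229] [ 87 407]
top 17.378298 [302 586] [339 620]
('wrist', 'top') pitch down deg 2.289375403973378 L 0.12047673153682165 yaw -9.07906094499754 cost 0.13010160659858994 origin [ 0.4241 -0.4151  0.2095] tcp [ 0.305  -0.3961  0.2144]
('wrist',) pitch down deg 2.943066744513503 L 0.12105720037124046 yaw -9.113264175500392 cost 0.005011275369581569 origin [ 0.4247 -0.4153  0.2081] tcp [ 0.305  -0.3961  0.2144]
```

Level within 3°, bowl centre 0.12 m ahead of the TCP. Now carry it gently over the pan centre.

```bash
python3 -m pendant '[{"linear":[3,7,4],"roll":0},{"linear":[6,14,5],"roll":0},{"linear":[10,20,5],"roll":0},{"linear":[12,26,0],"roll":0},{"linear":[13,28,0],"roll":0},{"linear":[13,28,0],"roll":0},{"linear":[13,28,0],"roll":0},{"linear":[13,28,0],"roll":0},{"linear":[13,28,0],"roll":0},{"linear":[13,28,0],"roll":0}]'
python3 -m pendant '[{"linear":[13,28,0],"roll":0},{"linear":[13,28,0],"roll":0},{"linear":[13,28,0],"roll":0},{"linear":[13,28,0],"roll":0},{"linear":[12,26,0],"roll":0},{"linear":[10,20,0],"roll":0},{"linear":[7,13,0],"roll":0},{"linear":[3,6,0],"roll":0},{"linear":[0,0,0],"roll":0},{"linear":[0,0,0],"roll":0}]'
python3 fit.py; python3 - <<'E'
from h import *
for k in ('scene','top'):
    c=cap(k)
    print(k,[(np.round(r['xyz'],3),round(r['conf'],2)) for t in('thermometer','pan') for r in robot.find_in(t,k)[:3]])
E
```

```text
clock: 34.05
position: [0.4146, -0.1594, 0.2296]
eef_rot: [0.997, -0.077, 0.0, -0.0]
ft_force: [0.9, 0.4, -1.2]
grip_width: 0.207
gripper_force: 83.6
clock: 35.3
position: [0.4979, 0.0152, 0.2289]
eef_rot: [0.997, -0.078, -0.0, 0.0]
ft_force: [-0.4, 0.0, -0.7]
grip_width: 0.204
gripper_force: 83.6
wrist 60 [  0 229] [ 88 407]
top 17.381397 [180 341] [216 376]
('wrist', 'top') pitch down deg 3.0589770146881334 L 0.12119575278992067 yaw -9.275609150988334 cost 0.08961792123361267 origin [ 0.6177 -0.0045  0.2225] tcp [0.498  0.0151 0.2289]
('wrist',) pitch down deg 2.6487903977380833 L 0.12099114462785765 yaw -9.241535005677909 cost 0.00497512437810943 origin [ 0.6176 -0.0044  0.2233] tcp [0.498  0.0151 0.2289]
scene [(array([0.768, 0.375, 0.019]), 0.87), (array([0.536, 0.459, 0.016]), 0.83), (array([0.623, 0.018, 0.063]), 0.94), (array([0.422, 0.25 , 0.046]), 0.2)]
top [(array([0.54, 0.45, 0.02]), 0.91), (array([0.602, 0.008, 0.225]), 0.7), (array([0.765, 0.367, 0.019]), 0.55), (array([0.683, 0.022, 0.024]), 0.65)]
```

```bash
python3 -m pendant '[{"linear":[0,0,0],"roll":0},{"linear":[0,0,0],"roll":0},{"linear":[0,0,0],"roll":0},{"linear":[0,0,0],"roll":0},{"linear":[0,0,0],"roll":0},{"linear":[0,0,0],"roll":0},{"linear":[0,0,0],"roll":0},{"linear":[0,0,0],"roll":0},{"linear":[0,0,0],"roll":0},{"linear":[0,0,0],"roll":0}]'
python3 -c "
from plant import robot
print(robot.close_job())"
```

```text
clock: 37.05
position: [0.4982, 0.0157, 0.229]
eef_rot: [0.997, -0.077, -0.0, 0.0]
ft_force: [-0.5, -0.2, -1.1]
grip_width: 0.205
gripper_force: 83.6
the job is handed in; nothing more can be done
None
```

Job handed in at 37 s, verdict not reported: by camera, the thermometer was clipped upright on the rim with its stem inside, and the spoon is held level within about 3°, hollow up, about 120 mm above the rim over the pan centre. I viewed 12 pictures, 2 over the limit of 10.

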